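# Turn a circuit board solder side up with the turner

### The job

The control board, lying parts up on the two-rail rest, is too hot to touch. Take the turner from its holder, lift the board clear of the rails on its blade, and with a quick turn of the wrist low over the rubber mat flip the board so that it ends flat on the mat with its solder side up; then lay the turner back in its holder's two notches as you found it. Do not touch the board with the gripper or drop it hard, and leave the other things on the counter where they are.

Things in the scene. Friction and masses are not known exactly. Their poses are not given: they have to be found in the camera images.
- board_center (a point): Control board, about 90 g: green plate 110 mm (x) x 80 mm (y) x 3 mm, smooth below (solder side, tiny bright dots), block-shaped parts 9 mm high on top; 12 mm in all. The point is its centre, 6 mm above the underside; z points out of the parts side: up at the start, down once turned over. Gripper and arm must not touch it. Turned over and flat on the mat, the point is 10 mm above the counter.
- rest_top (a point): Board rest, fixed: dark base 130 (x) x 110 (y) x 10 mm with two upright aluminium rails along y, each 10 mm wide, 90 mm long, centred 50 mm either side of the middle, tops 50 mm above the counter. The point is midway between the rails at their tops. Under the board is a clear tunnel 90 mm wide, 40 mm high, open at both y ends; its -y end looks to the robot's right.
- mat: Black grippy rubber mat, fixed, 260 x 260 x 4 mm, lying on the counter; origin at the centre of its underside (counter height).
- turner_grip (a point): Turner (spatula), 0.2 kg. Point: the grip place, mid-thickness of the handle, near its balance; x to the blade's tip, y across, z up. Black straight handle 18 mm wide (y), 20 mm high (z), from 95 mm behind to 55 mm ahead of the point. Flat steel blade 64 mm wide, 2.5 mm thick, from 95 to 205 mm ahead, its underside 25 mm below the point; a 16 mm wide sloping shank joins them.
- turner_blade (a point): Centre of the turner blade's underside, 150 mm ahead of and 25 mm below the grip point; same axes as the grip.
- holder_seat (a point): Turner holder, fixed: foot plate 60 mm wide, 6 mm high, with two grey saddles 12 mm thick, 70 mm behind and 50 mm ahead of this point along x. Notches 28 mm wide, open upward, floor 40 mm and cheek tops 52 mm above the counter. The point is where the turner's grip point rests, 50 mm above the counter, turner's x along the holder's x. The handle is free for fingers between the saddles.
- vial: Bystander, to be left alone: clear plastic vial with a red cap, 102 mm long, 24 mm thick, lying down. Origin at its underside, on the counter.
- cap: Bystander, to be left alone: white round plastic lid, 66 mm across, 12 mm high. Origin at its underside, on the counter.
- phone: Bystander, to be left alone: black phone, 150 x 72 x 9 mm. Origin at its underside, on the counter.
- driver: Bystander, to be left alone: screwdriver lying down. Origin at its underside, on the counter.
- fluxtin: Bystander, to be left alone: open blue tin, 90 x 60 x 30 mm. Origin at its underside, on the counter.
- hinge: Bystander, to be left alone: steel cabinet hinge, about 120 mm long, 18 mm high. Origin at its underside, on the counter.
- meter: Bystander, to be left alone: hand-held meter, 150 x 78 x 42 mm. Origin at its underside, on the counter.
There are look-alikes about, which are no part of the job. What is shaped like the part that bears board_center but blue or red is not meant. Leave any red look-alike of the part that bears holder_seat alone.

How it is judged:
By the outcome, as a careful person would: the job done as asked, in the order asked, and still so for the second after the job is handed in, with the robot touching nothing.
It also fails if it takes over 58 s, if anything falls off the work surface, if the arm or the gripper's body presses on something with over 40 N, if the wrist force passes 120 N, or if a joint passes its speed limit or range.

### The arm

A 6-joint arm with a two-finger parallel gripper is mounted at the origin on the work surface. World frame = base frame: x ahead of the robot, y to its left, z up, the work surface at z = 0. Lengths are in m, angles in degrees, forces in N, time in s.
With the tool pointing down it reaches from about 0.25 to 0.8 m from the base axis. Payload 8.5 kg.
Tool frame: the origin (TCP) lies between the finger pads; the fingertips stand 8 mm ahead of it and the grasp point (between the pads) lies 11 mm behind it; z points along the fingers, y is the line along which they close (so a half turn about z gives the same grasp; the last joint's range is limited). The gripper opens to 85 mm and grips with 20 to 120 N. Pads are 22 mm wide; open, the fingers measure 114 mm over their backs; the gripper's body (76 mm by 85 mm) begins 54 mm behind the grasp point. The pads swing forward as they close: fully open they stand 13 mm farther back than shut.
Start: joints at [71.104, 13.648, -0.773, 75.585, 0, 90], TCP at [0.17, 0.497, 0.239] pointing down, gripper open.
Joint ranges: [-152.45, 152.45], [-59.26, 108.67], [-65.41, 83.53], [-104.44, 129.93], [-82.83, 76.93], [-180, 180]. Speed limits (degrees/s): [127.2, 127.2, 159.86, 180, 180, 180].

### API

Orientations are given as [roll, pitch, yaw] about the fixed x, y, z axes, in that order (R = Rz(yaw) Ry(pitch) Rx(roll)).
In Python, from cell import robot gives the robot as it stands. The module is installed in compiled form; this text tells all that it offers.
- The arm moves only by the tool step_arm, never from a script. Its argument "steps" is text: rows parted by semicolons, each of 6 numbers parted by spaces: the shift along the tool's x, y, z in cm, then the turn, a rotation vector about the tool's x, y, z in rad. In form: dx dy dz rx ry rz; .... A call has 1 to 10 rows; each row shifts and turns the commanded pose from where the row before left it, along the tool's axes as they then stand; what a row does not reach is not made up. A row lasts 1/8 s, in which the tool goes at most 62.5 mm and 10.7 degrees, less where a joint would pass 70% of its speed; a pose out of reach is approached as far as the arm can. A call with a gripper value outside its range is refused whole. "hand" is the closure in counts, from 0 (fully open) to 255 (shut), set as the call begins (left out, the last holds). The fingers move at their own pace and stop on an object; the grip force is fixed at half the most. Time passes only in rows, so rows that do not move let the fingers close. It gives the time, the measured TCP pose, the force, the opening and the grip force at its end, in the units of the state.
- robot.get_state(): the state, without advancing time (a new reading comes with each control period).
- robot.read_camera(name): name is "scene" or "top"; returns a dict with "image" (420x560x3 uint8, blue, green, red), "depth" (420x560 float32, m along the optical axis (not along the pixel's ray), 0 where there is no reading), "vfov" (degrees; the focal length in pixels is half the picture's height over the tangent of half this angle, whatever the lens; pixels are square), "cx", "cy" (the principal point, pixels), "D" ([k1, k2, p1, p2, k3] as OpenCV has them; the pictures are not rectified), "world_from_camera" (4x4, takes a point from camera to world coordinates). Camera axes: x right, y up, looking along -z (the intrinsics and any distortion apply to the point x, -y, -z); pixel columns grow to the right and rows downward; lengths in m; the calibration is good to about 2 mm. A picture is of the moment at which its call begins.
- robot.sign_off(): hands the job in; it is judged then, once.
Trained networks look in a picture, given as the dict that the camera call returned (one of the last four; its "shot" number tells which), for a name from the list of things; names that differ only in an ending like _2 or _b are one class to them, and where a whole thing is asked for, a point or a joint stands for the part that bears it (a point fixed in the world has none). Each returns a list of dicts, best first, with "conf" (0 to 1); they miss things now and then, are a little off and sometimes report something else, mostly with a low value. They report only what shows in the picture. A call takes as long as a camera call. They do not tell look-alikes from the thing itself.
- robot.regions_of(thing, picture): "pixels" (420x560 bool, what is visible of it) and "uv" ([column, row] in pixels, amid what is visible of it).
The state is a dict: "time_s": time; "q": joint angles; "joint_vel": joint speeds; "tau": joint torques, N m; "tool_pos": TCP position; "orientation": TCP orientation; "wrist_force": force on the tool from outside, world axes, zero at the start; "torque": the same for the moment, N m; "grip_width": opening from 0.0 (shut) to 1.0 (fully open); "grasp_force": force on a finger pad.
Only numpy, scipy, OpenCV 4.12 (cv2) and the standard library are available. Lean on these libraries where they do the work, as an engineer would, in place of code of your own. Each camera call takes 0.05 s, during which the arm holds its last target. There are 200 camera calls.

## Working session

There is one attempt and no reset: what is moved stays moved. The work goes in short steps, Python scripts to look and compute and a tool call to move; the robot and the scene stay as the last step left them, time stands still between calls to the robot, and variables do not carry over. Pictures are saved under pics/ and viewed, at most 10 in all, crops included, and the job is handed in when it is done.

Besides the shell and the picture viewer there is one more tool, called after "Request:" as a command line: name --argument value ..., lists and objects as JSON in quotes. step_arm: Moves the arm, as the interface text tells. Its arguments: {"type":"object","properties":{"steps":{"type":"string"},"hand":{"type":"number"}},"required":["steps"]}

```bash
mkdir -p pics; ls
cat > h.py <<'E'
import numpy as np, cv2
from cell import robot
def K(p):
    f=210/np.tan(np.radians(p["vfov"])/2); return np.array([[f,0,p["cx"]],[0,f,p["cy"]],[0,0,1]])
def cloud(p):
    d=p["depth"]; h,w=d.shape
    uv=np.stack(np.meshgrid(np.arange(w),np.arange(h)),-1).reshape(-1,1,2).astype(float)
    n=cv2.undistortPoints(uv,K(p),np.array(p["D"])).reshape(h,w,2)
    c=np.stack([n[...,0]*d,-n[...,1]*d,-d],-1)
    T=np.array(p["world_from_camera"]); W=c@T[:3,:3].T+T[:3,3]; W[d<=0]=np.nan
    return W
E
python3 - <<'E'
from h import *
for n in("scene","top"):
    p=robot.read_camera(n); cv2.imwrite(f"pics/{n}0.png",p["image"])
    print(n,p["vfov"],p["cx"],p["cy"],p["D"],np.round(p["world_from_camera"],3).tolist())
    W=cloud(p)
    for t in["board_center","rest_top","mat","turner_grip","holder_seat","vial","cap","phone","driver","fluxtin","hinge","meter"]:
        for r in robot.regions_of(t,p)[:3]:
            if r["conf"]<.2: continue
            m=r["pixels"]; print(n,t,round(r["conf"],2),np.round(r["uv"]),m.sum(),np.round(np.nanmedian(W[m],0),3),np.round(np.nanpercentile(W[m],[3,97],axis=0),3).tolist())
print(robot.get_state())
E
```

```text
pics
scene 49.82915852392601 281.2646416867819 209.5258699463997 [0.01800084 0.         0.         0.         0.        ] [[-0.666, -0.476, 0.575, 1.18], [0.746, -0.405, 0.528, 0.605], [-0.019, 0.781, 0.625, 0.808], [0.0, 0.0, 0.0, 1.0]]
scene board_center 0.96 [418. 234.] 915 [0.283 0.277 0.004] [[0.239, 0.222, -0.001], [0.325, 0.329, 0.013]]
scene board_center 0.79 [465. 285.] 1278 [0.371 0.432 0.004] [[0.324, 0.377, 0.0], [0.417, 0.483, 0.014]]
scene board_center 0.59 [388. 263.] 1266 [0.479 0.28  0.054] [[0.421, 0.239, 0.021], [0.529, 0.316, 0.063]]
scene rest_top 0.79 [382. 282.] 1304 [0.529 0.308 0.011] [[0.424, 0.239, 0.001], [0.542, 0.335, 0.05]]
scene mat 0.62 [275. 236.] 6317 [ 0.527 -0.021  0.003] [[0.394, -0.155, 0.0], [0.64, 0.091, 0.006]]
scene turner_grip 0.58 [195. 187.] 928 [ 0.547 -0.321  0.028] [[0.358, -0.36, 0.0], [0.636, -0.297, 0.06]]
scene holder_seat 0.94 [225. 175.] 648 [ 0.432 -0.311  0.006] [[0.36, -0.347, 0.001], [0.508, -0.293, 0.041]]
scene holder_seat 0.69 [268. 140.] 658 [ 0.191 -0.363  0.006] [[0.122, -0.408, -0.001], [0.27, -0.326, 0.048]]
scene via
[... 2858 characters left out ...]
[0.792, 0.304, 0.019]]
{'time_s': 1.3, 'q': array([ 7.11029002e+01,  1.36464085e+01, -7.76338720e-01,  7.55844711e+01,
       -2.11874705e-03,  8.99987753e+01]), 'joint_vel': array([ 0.05759454,  0.04983633, -0.10667444,  0.08382321, -0.04300603,
       -0.11902979]), 'tau': array([ 1.55683287e-03, -5.38586783e+01,  3.46696866e+01,  2.80802335e-03,
        1.69188429e-04,  1.35496265e-05]), 'tool_pos': array([0.17001965, 0.49663469, 0.23927011]), 'orientation': array([-1.79992782e+02,  2.11859274e-03,  1.61104125e+02]), 'wrist_force': array([ 0.31465699, -0.76822736,  0.6531748 ]), 'torque': array([ 0.07950342, -0.02586675,  0.02906916]), 'grasp_force': 0.0, 'grip_width': 0.9948966369461225}
```

Run:
```python
import cv2
a=cv2.imread("pics/top0.png"); 
cv2.imwrite("pics/top_c.png",cv2.resize(a[90:380,40:500],(800,504),interpolation=cv2.INTER_CUBIC))
b=cv2.imread("pics/scene0.png")
cv2.imwrite("pics/scene_c.png",cv2.resize(b[100:370,90:520],(800,502),interpolation=cv2.INTER_CUBIC))
```

```text
(no output)
```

View pics/top_c.png

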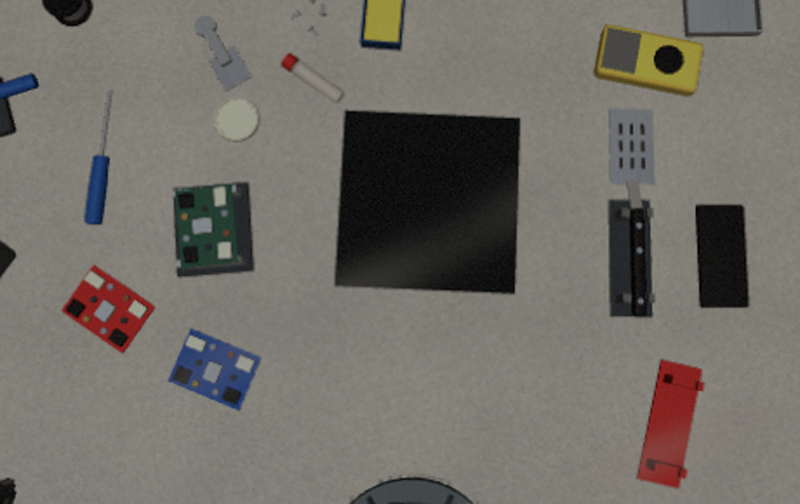

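View pics/scene_c.png

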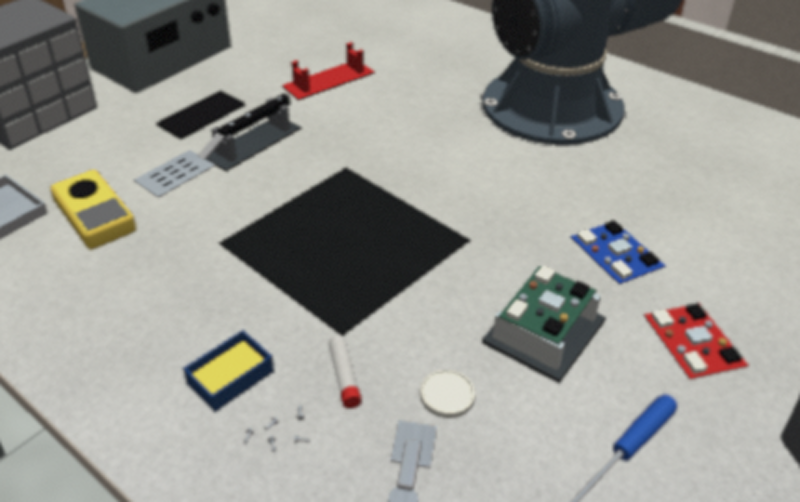

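The green board on the grey rest is at top-image pixel [154,220]. The blue board at [164,302] and the red one at [100,265] are look-alikes. The grey holder carrying the turner is at [399,238], and the empty red holder at [426,336] is the other look-alike. The green board and the grey holder are the ones meant, since the text rules out the blue/red boards and the red holder. Next I'll measure them and confirm with one crop.

```bash
cat > meas.py <<'E'
from h import *
def rect(P,s=""):
    P=P[:,:2]; (c,sz,a)=cv2.minAreaRect((P*1000).astype(np.float32)); print(s,len(P),"c",np.round(c,1),"size",np.round(sz,1),"ang",round(a,1),"mean",np.round(P.mean(0)*1000,1))
def sel(W,lo,hi):
    with np.errstate(invalid='ignore'): m=((W>lo)&(W<hi)).all(-1)
    return W[m]
E
python3 - <<'E'
from meas import *
for n in("top","scene"):
    p=robot.read_camera(n); W=cloud(p)
    print(n)
    rect(sel(W,[.38,.2,.043],[.57,.36,.08]),"board")
    g=sel(W,[.38,.2,.043],[.57,.36,.08]); print(np.round(np.percentile(g[:,2],[5,25,50,75,95]),4))
    rect(sel(W,[.36,.15,.004],[.6,.4,.02]),"restbase")
    b=sel(W,[.535,-.38,.015],[.66,-.27,.045]); rect(b,"blade"); print("bladez",np.round(np.median(b[:,2]),4))
    hd=sel(W,[.3,-.37,.054],[.535,-.27,.08]); rect(hd,"handle"); print("hz",np.round(np.median(hd[:,2]),4))
    q=hd[:,:2]-hd[:,:2].mean(0); print("dir",np.degrees(np.arctan2(*np.linalg.svd(q,full_matrices=False)[2][0][::-1])))
    rect(sel(W,[.3,-.4,.003],[.535,-.25,.012]),"foot")
    rect(sel(W,[.36,-.2,.002],[.68,.13,.012]),"mat")
    if n=="top":
        im=p["image"]; a=cv2.resize(im[170:270,360:440],(400,500),interpolation=2); c=cv2.resize(im[180:260,110:200],(400,356),interpolation=2)
        c=cv2.copyMakeBorder(c,0,144,0,0,0); cv2.imwrite("pics/conf.png",np.hstack([a,c]))
E
```

```text
top
board 1519 c [476.7 277.4] size [110.4  90.7] ang 4.2 mean [476.  275.9]
[0.0477 0.0509 0.0532 0.0574 0.063 ]
restbase 856 c [480.1 275.2] size [239.7 249.5] ang 0.0 mean [457.1 274.2]
blade 1051 c [ 587.3 -328.9] size [ 65.6 106.8] ang 87.2 mean [ 587.8 -328.4]
bladez 0.0265
handle 460 c [ 416.8 -321.6] size [ 43.  145.4] ang 89.9 mean [ 415.8 -322.6]
hz 0.0587
dir 178.3150261884415
foot 1047 c [ 416.9 -323.9] size [234.3 148.7] ang 0.6 mean [ 416.5 -320.4]
mat 7183 c [520.  -35.9] size [328.1 319.8] ang 90.0 mean [511.  -34.6]
scene
board 1352 c [475.4 279.5] size [116.3  89.4] ang 4.0 mean [483.3 281.2]
[0.0479 0.0517 0.0535 0.059  0.0624]
restbase 844 c [478.7 292.7] size [229.9 220.2] ang 2.2 mean [485.8 310.7]
blade 498 c [ 587.3 -328. ] size [ 68.7 108.3] ang 86.5 mean [ 589.  -326.4]
bladez 0.0267
handle 184 c [ 417.4 -315.7] size [ 34.  151.3] ang 88.6 mean [ 419.9 -320.2]
hz 0.0581
dir -1.700841748041865
foot 439 c [ 416.7 -315.9] size [144.5 207.8] ang 82.4 mean [ 430.2 -317. ]
mat 5210 c [520.1 -35.2] size [328.7 319.2] ang 89.9 mean [525.  -24.1]
```

View pics/conf.png

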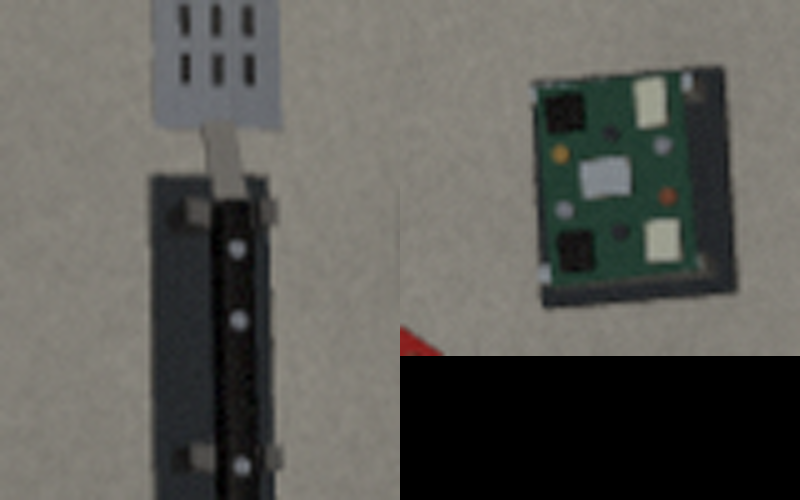

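Request:
step_arm --steps "0 0 -2 0 0 0; 0 0 -2 0 0 0; 2 0 0 0 0 0; 0 0 0 0 -0.15 0; 0 0 0 0 -0.15 0; 0 0 0 0 0.15 0; 0 0 0 0 0.15 0" --hand 110

```text
time_s: 2.28
tool_pos: [0.1492, 0.5041, 0.2794]
orientation: [180.0, -0.3, 161.3]
wrist_force: [0.9, -0.4, -0.5]
grip_width: 0.569
grasp_force: 0.0
```

The crop shows the green board, parts up, on the aluminium-railed rest. The steel turner lies in the grey holder with its handle at about crop [237,300] and its blade at [217,60]. Now I'll plan the approach.

```bash
cat > plan.py <<'E'
import numpy as np, json
from scipy.spatial.transform import Rotation as Ro
def R(rpy): return Ro.from_euler('xyz',rpy,degrees=True)
def rows(poses):
    "poses: list of (pos m, Rotation), first = current; prints rows, 10 a call"
    p,r=np.array(poses[0][0],float),poses[0][1]; out=[]
    for q,s in poses[1:]:
        d=np.round(r.inv().apply(np.array(q)-p)*100,2); v=np.round((r.inv()*s).as_rotvec(),4)
        out.append(" ".join(f"{x:g}" for x in [*d,*v])); p=p+r.apply(d/100); r=r*Ro.from_rotvec(v)
    for i in range(0,len(out),10): print("; ".join(out[i:i+10]),"\n")
    print("end",np.round(p,4),np.round(r.as_euler('xyz',degrees=True),2))
    return p,r
def down(yaw): return R([180,0,yaw])
def smooth(n): # ease in/out
    t=np.arange(n+1)/n; return 3*t**2-2*t**3
E
cat > st.py <<'E'
from h import *
import json
s=robot.get_state(); print(s["time_s"],np.round(s["q"],2),np.round(s["tool_pos"],4),np.round(s["orientation"],2),np.round(s["wrist_force"],1),round(float(s["grip_width"]),3),round(float(s["grasp_force"]),1))
open("log.txt","a").write(json.dumps([list(map(float,s["q"])),list(map(float,s["tool_pos"])),list(map(float,s["orientation"]))])+"\n")
E
python3 st.py
python3 - <<'E'
from plan import *
p0=np.array([.1492,.5041,.2794]);p1=np.array([.437,-.3225,.13])
a0,a1=[np.arctan2(p[1],p[0]) for p in(p0,p1)];r0,r1=[np.hypot(*p[:2]) for p in(p0,p1)]
n=20;P=[]
for t in np.linspace(0,1,n+1):
    a=a0+t*(a1-a0);r=r0+t*(r1-r0);P.append(([r*np.cos(a),r*np.sin(a),p0[2]+t*(p1[2]-p0[2])],R([180,0,161.2+t*(-2-161.2)])))
rows(P)
E
```

```text
2.275 [73.36 13.12  4.37 81.2   0.26 92.02] [0.1492 0.5041 0.2794] [179.96  -0.26 161.34] [ 0.9 -0.4 -0.5] 0.569 0.0
-5.05 0.05 0.75 0 -0 0.1424; -5.04 0.28 0.74 -0 -0 0.1424; -5.04 0.52 0.75 -0 -0 0.1425; -5.02 0.75 0.75 -0 -0 0.1424; -4.98 0.99 0.74 -0 -0 0.1424; -4.94 1.22 0.75 -0 -0 0.1424; -4.89 1.45 0.75 -0 -0 0.1424; -4.82 1.67 0.75 -0 -0 0.1425; -4.74 1.91 0.74 -0 -0 0.1424; -4.67 2.12 0.75 -0 -0 0.1424 

-4.56 2.34 0.75 -0 -0 0.1424; -4.46 2.56 0.74 -0 -0 0.1424; -4.34 2.76 0.75 -0 -0 0.1424; -4.21 2.97 0.75 -0 -0 0.1425; -4.08 3.17 0.74 -0 -0 0.1424; -3.94 3.35 0.75 -0 -0 0.1424; -3.78 3.54 0.75 -0 -0 0.1424; -3.62 3.72 0.75 -0 -0 0.1424; -3.44 3.89 0.74 -0 -0 0.1425; -3.27 4.05 0.75 -0 -0 0.1424 

end [ 0.437  -0.3225  0.13  ] [180.   0.  -2.]
```

Request:
step_arm --steps "-5.05 0.05 0.75 0 0 0.1424; -5.04 0.28 0.74 0 0 0.1424; -5.04 0.52 0.75 0 0 0.1425; -5.02 0.75 0.75 0 0 0.1424; -4.98 0.99 0.74 0 0 0.1424; -4.94 1.22 0.75 0 0 0.1424; -4.89 1.45 0.75 0 0 0.1424; -4.82 1.67 0.75 0 0 0.1425; -4.74 1.91 0.74 0 0 0.1424; -4.67 2.12 0.75 0 0 0.1424"

```text
time_s: 3.52
tool_pos: [0.5089, 0.1669, 0.2043]
orientation: [180.0, -0.0, 79.2]
wrist_force: [2.0, -0.1, -0.7]
grip_width: 0.567
grasp_force: 0.0
```

Request:
step_arm --steps "-4.56 2.34 0.75 0 0 0.1424; -4.46 2.56 0.74 0 0 0.1424; -4.34 2.76 0.75 0 0 0.1424; -4.21 2.97 0.75 0 0 0.1425; -4.08 3.17 0.74 0 0 0.1424; -3.94 3.35 0.75 0 0 0.1424; -3.78 3.54 0.75 0 0 0.1424; -3.62 3.72 0.75 0 0 0.1424; -3.44 3.89 0.74 0 0 0.1425; -3.27 4.05 0.75 0 0 0.1424"

```text
time_s: 4.78
tool_pos: [0.4368, -0.3256, 0.1297]
orientation: [180.0, -0.0, -2.4]
wrist_force: [0.9, -0.4, -0.4]
grip_width: 0.569
grasp_force: 0.0
```

Request:
step_arm --steps "0 0 0 0 0 0; 0 0 0 0 0 0"

```text
time_s: 5.03
tool_pos: [0.4375, -0.3239, 0.13]
orientation: [-180.0, -0.0, -2.1]
wrist_force: [-0.7, 0.4, 0.6]
grip_width: 0.57
grasp_force: 0.0
```

```bash
python3 st.py
```

```text
5.025 [-3.6530e+01  1.8880e+01 -9.9500e+00  6.1170e+01  1.0000e-02  1.4557e+02] [ 0.4375 -0.3239  0.13  ] [-1.7999e+02 -1.0000e-02 -2.0900e+00] [-0.7  0.4  0.6] 0.57 0.0
```

Request:
step_arm --steps "0 -0.12 2.3 0 0 0; 0 0 2.3 0 0 0; 0 0 2.3 0 0 0; 0 0 1.6 0 0 0; 0 0 0.6 0 0 0; 0 0 0 0 0 0"

```text
time_s: 5.78
tool_pos: [0.438, -0.3221, 0.0391]
orientation: [-180.0, 0.0, -2.0]
wrist_force: [0.1, -0.4, -0.3]
grip_width: 0.571
grasp_force: 0.0
```

Request:
step_arm --steps "0 0 0 0 0 0; 0 0 0 0 0 0; 0 0 0 0 0 0; 0 0 0 0 0 0; 0 0 0 0 0 0" --hand 255

```text
time_s: 6.4
tool_pos: [0.438, -0.3229, 0.0398]
orientation: [180.0, -0.1, -2.1]
wrist_force: [0.2, 2.1, 6.1]
grip_width: 0.2
grasp_force: 58.9
```

```bash
python3 st.py
```

```text
6.4 [-3.6410e+01  2.3590e+01 -1.7630e+01  4.8690e+01  2.0000e-02  1.4568e+02] [ 0.438  -0.3229  0.0398] [ 1.7997e+02 -8.0000e-02 -2.0900e+00] [0.2 2.1 6.1] 0.2 58.9
```

Run:
```python
from plan import *
p=np.array([.438,-.3225,.0393])
P=[(p,down(-2))]
for z in(.049,.069,.094,.119,.137): P.append(([.438,-.3225,z],down(-2)))
p1=np.array([.497,-.012,.12]); p0=np.array([.438,-.3225,.137])
for t in np.linspace(0,1,13)[1:]: P.append((p0+t*(p1-p0),down(-2+96*t)))
rows(P)
```

```text
0 0 -0.97 0 0 0; 0 0 -2 0 0 0; 0 0 -2.5 0 0 0; 0 0 -2.5 0 0 0; 0 0 -1.8 0 0 0; 0.4 -2.6 0.14 0 0 -0.1396; 0.76 -2.52 0.14 -0 0 -0.1397; 1.1 -2.4 0.14 -0 0 -0.1396; 1.43 -2.21 0.15 -0 0 -0.1396; 1.72 -2 0.14 -0 0 -0.1396 

1.98 -1.73 0.14 -0 0 -0.1397; 2.2 -1.45 0.14 -0 0 -0.1396; 2.38 -1.12 0.14 -0 0 -0.1396; 2.52 -0.78 0.14 -0 0 -0.1396; 2.6 -0.42 0.15 -0 0 -0.1397; 2.63 -0.06 0.14 -0 0 -0.1396; 2.62 0.31 0.14 -0 0 -0.1396 

end [ 0.497 -0.012  0.12 ] [180.   0.  94.]
```

Request:
step_arm --steps "0 0 -0.97 0 0 0; 0 0 -2 0 0 0; 0 0 -2.5 0 0 0; 0 0 -2.5 0 0 0; 0 0 -1.8 0 0 0; 0.4 -2.6 0.14 0 0 -0.1396; 0.76 -2.52 0.14 0 0 -0.1397; 1.1 -2.4 0.14 0 0 -0.1396; 1.43 -2.21 0.15 0 0 -0.1396; 1.72 -2 0.14 0 0 -0.1396"

```text
time_s: 7.65
tool_pos: [0.4622, -0.1926, 0.1299]
orientation: [180.0, 0.0, 38.1]
wrist_force: [0.3, 0.3, -1.7]
grip_width: 0.194
grasp_force: 58.7
```

Request:
step_arm --steps "1.98 -1.73 0.14 0 0 -0.1397; 2.2 -1.45 0.14 0 0 -0.1396; 2.38 -1.12 0.14 0 0 -0.1396; 2.52 -0.78 0.14 0 0 -0.1396; 2.6 -0.42 0.15 0 0 -0.1397; 2.63 -0.06 0.14 0 0 -0.1396; 2.62 0.31 0.14 0 0 -0.1396; 0 0 0 0 0 0; 0 0 0 0 0 0"

```text
time_s: 8.78
tool_pos: [0.4969, -0.0126, 0.1198]
orientation: [-180.0, 0.0, 93.8]
wrist_force: [-0.5, 0.1, -1.7]
grip_width: 0.198
grasp_force: 58.8
```

```bash
python3 st.py
python3 - <<'E'
from meas import *
for n in("top","scene"):
    p=robot.read_camera(n); W=cloud(p); m=np.zeros(W.shape[:2],bool)
    for r in robot.regions_of("turner_grip",p)[:1]: m=r["pixels"]; print(n,r["conf"],r["uv"])
    if n=="top": cv2.imwrite("pics/hold.png",cv2.resize(p["image"][100:300,100:400],(750,500)))
    rect(sel(W,[.4,.06,.08],[.6,.22,.13]),"blade")
    b=sel(W,[.44,.095,.08],[.53,.18,.13]);
    if len(b): A=np.c_[b[:,:2]-b[:,:2].mean(0),np.ones(len(b))]; print("plane",np.linalg.lstsq(A,b[:,2],rcond=None)[0],b.mean(0))
    g=W; hsv=cv2.cvtColor(p["image"],cv2.COLOR_BGR2HSV)
    gm=(hsv[...,0]>45)&(hsv[...,0]<90)&(hsv[...,1]>60)
    with np.errstate(invalid='ignore'): gm&=(W[...,2]>.045)&(W[...,2]<.07)&(W[...,1]>.2)
    rect(W[gm],"board"); 
    rect(sel(W,[.4,.225,.051],[.55,.34,.07]),"board51")
E
```

```text
8.775 [-1.440e+00  1.506e+01 -1.721e+01  5.774e+01 -3.000e-02  8.475e+01] [ 0.4969 -0.0126  0.1198] [-1.7999e+02  3.0000e-02  9.3810e+01] [-0.5  0.1 -1.7] 0.198 58.8
blade 1199 c [485.6 136.3] size [ 64.7 109.6] ang 3.5 mean [486.5 138.6]
plane [-0.0034125  -0.00663377  0.10592971] [0.4855352  0.1370654  0.10592971]
board 952 c [624.4 339.5] size [445.4 104.7] ang 22.8 mean [475.5 276.8]
board51 1124 c [476.3 277.4] size [108.2  88.1] ang 3.9 mean [474.9 275.4]
scene 0.78 [323.7, 219.1]
blade 885 c [486.3 125. ] size [ 67.  131.1] ang 3.7 mean [487.6 132.5]
plane [0.00112498 0.00063024 0.10643498] [0.48709909 0.13802674 0.10643498]
board 632 c [477.6 279.1] size [108.4  77.8] ang 5.8 mean [482.3 285.1]
board51 1129 c [476.9 279.1] size [115.3  84.5] ang 4.8 mean [481.2 280.2]
```

View pics/hold.png

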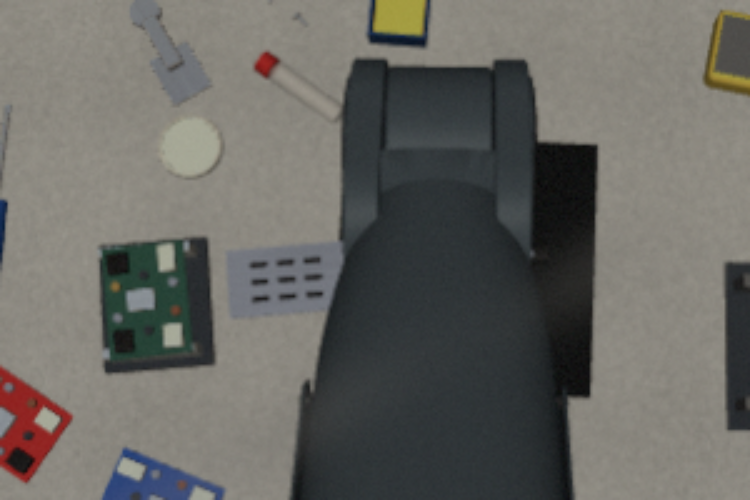

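The blade is level, about 64x110 mm, at view [285,280], and lined up with the tunnel. The board is at view [145,305]. Next: go down and slide in.

Request:
step_arm --steps "0 0 2 0 0 0; 0 0 2.4 0 0 0; 0 0 2.3 0 0 0; 0 0 1.2 0 0 0; 0 0 0 0 0 0; 1.5 0 0 0 0 0; 2.8 0 0 0 0 0; 3 0 0 0 0 0; 3 0 0 0 0 0; 2.5 0 0 0 0 0"

```text
time_s: 10.22
tool_pos: [0.4886, 0.1175, 0.0416]
orientation: [179.9, -0.0, 93.9]
wrist_force: [0.7, -0.3, -1.6]
grip_width: 0.2
grasp_force: 58.7
```

Request:
step_arm --steps "1.3 0 0 0 0 0; 0 0 0 0 0 0; 0 0 0 0 0 0"

```text
time_s: 10.6
tool_pos: [0.4874, 0.1279, 0.0407]
orientation: [180.0, 0.0, 93.9]
wrist_force: [0.5, 1.2, -1.1]
grip_width: 0.202
grasp_force: 58.8
```

```bash
python3 st.py
```

```text
10.6 [ 1.4720e+01  2.0300e+01 -2.3020e+01  4.6680e+01 -2.0000e-02  1.0083e+02] [0.4874 0.1279 0.0407] [1.800e+02 2.000e-02 9.389e+01] [ 0.5  1.2 -1.1] 0.202 58.8
```

Request:
step_arm --steps "0 0 -1 0 0 0; 0 0 -0.7 0 0 0; 0 0 -0.3 0 0 0; 0 0 -0.3 0 0 0; 0 0 -0.4 0 0 0; 0 0 -0.6 0 0 0; 0 0 -0.8 0 0 0; 0 0 -0.8 0 0 0; 0 0 -0.5 0 0 0; 0 0 -0.2 0 0 0"

```text
time_s: 11.85
tool_pos: [0.4876, 0.1284, 0.097]
orientation: [180.0, 0.0, 93.9]
wrist_force: [-0.1, -0.1, -4.1]
grip_width: 0.2
grasp_force: 58.7
```

```bash
python3 st.py
python3 - <<'E'
from meas import *
for n in("top","scene"):
    p=robot.read_camera(n); W=cloud(p)
    rect(sel(W,[.4,.225,.062],[.55,.34,.12]),"board")
    b=sel(W,[.4,.225,.062],[.55,.34,.12]); print(np.percentile(b[:,2],[10,50,90]))
import json
from scipy.spatial.transform import Rotation as Ro
# kinematic fit: planar r,z linear in sin/cos of a=q2, b=q2-q3, c=q2-q3+q4
L=[json.loads(l) for l in open("log.txt")]
L.append([[71.103,13.646,-.776,75.584,0,90],[.17002,.49663,.23927],[0,0,0]])
A=[];y=[]
for q,t,o in L:
    a=np.radians(q[1]);b=np.radians(q[1]-q[2])
    r=np.hypot(*t[:2]); 
    print(np.round(q,1), round(r,4), round(t[2],4))
E
```

```text
11.85 [ 1.4760e+01  1.6860e+01 -1.8390e+01  5.4720e+01 -1.0000e-02  1.0086e+02] [0.4876 0.1284 0.097 ] [179.97   0.    93.9 ] [-0.1 -0.1 -4.1] 0.2 58.7
board 585 c [473.4 307.6] size [108.1  46.4] ang 5.3 mean [471.8 308.3]
[0.0812164  0.08640635 0.09520717]
board 1479 c [476.8 277.1] size [114.4 107.6] ang 4.8 mean [480.3 280.9]
[0.08358227 0.08686071 0.09537397]
[73.4 13.1  4.4 81.2  0.3 92. ] 0.5257 0.2794
[-36.5  18.9  -9.9  61.2   0.  145.6] 0.5443 0.13
[-36.4  23.6 -17.6  48.7   0.  145.7] 0.5442 0.0398
[ -1.4  15.1 -17.2  57.7  -0.   84.8] 0.497 0.1198
[ 14.7  20.3 -23.   46.7  -0.  100.8] 0.5039 0.0407
[ 14.8  16.9 -18.4  54.7  -0.  100.9] 0.5042 0.097
[71.1 13.6 -0.8 75.6  0.  90. ] 0.5249 0.2393
```

```bash
cat > fit.py <<'E'
import numpy as np, json
L=[json.loads(l) for l in open("log.txt")]+[[[71.103,13.646,-.776,75.584,0,90],[.17002,.49663,.23927],[0,0,0]]]
from scipy.optimize import least_squares
def fk(v,q,full=False):
    r0,z0,l1,l2,a,Lt=v; q=np.radians(q); f=q[1]-q[2]; t=f+q[3]
    return np.array([r0+l1*np.sin(q[1])+l2*np.cos(f)+a*np.sin(f)+Lt*np.cos(t), z0+l1*np.cos(q[1])-l2*np.sin(f)+a*np.cos(f)-Lt*np.sin(t)])
def fit(full):
    def res(v):
        v=list(v) if full else [*v,0] 
        return np.concatenate([fk(v,q)-[np.hypot(*t[:2]),t[2]] for q,t,o in L if abs(q[4])<3]+[1e-4*(np.array(v)-[0,.2,.4,.35,0,.25])])
    return least_squares(res,[0,.2,.4,.35,0,.25][:6 if full else 5])
if __name__=="__main__":
    s=fit(True); print(np.round(s.x,4),np.abs(s.fun[:-6]).max()*1000,"mm; z0-Lt",s.x[1]-s.x[5])
E
python3 fit.py
```

```text
[0.     0.1973 0.5724 0.3962 0.025  0.4398] 0.006905395449785523 mm; z0-Lt -0.24249630589113463
```

Run:
```python
from plan import *
p0=np.array([.4876,.1284,.097]); p1=np.array([.773,-.054,.08])
P=[(p0+t*(p1-p0)*[1,1,t**2],down(93.9+t*82.1)) for t in smooth(20)]
rows(P)
```

```text
-0.15 0.2 0 0 0 -0.0104; -0.42 0.56 0 -0 0 -0.0297; -0.69 0.86 0 -0 0 -0.0469; -0.97 1.1 0 -0 0 -0.062; -1.26 1.25 0.01 -0 0 -0.0749; -1.53 1.32 0.01 -0 0 -0.0856; -1.81 1.3 0.02 -0 0 -0.0942; -2.05 1.21 0.03 -0 0 -0.1007; -2.26 1.03 0.06 -0 0 -0.1049; -2.4 0.81 0.08 -0 0 -0.1072 

-2.47 0.55 0.11 -0 0 -0.1071; -2.46 0.27 0.14 -0 0 -0.1049; -2.38 0.01 0.17 -0 0 -0.1007; -2.22 -0.21 0.19 -0 0 -0.0942; -1.99 -0.38 0.2 -0 0 -0.0856; -1.7 -0.48 0.2 -0 0 -0.0749; -1.38 -0.5 0.19 -0 0 -0.062; -1.01 -0.45 0.15 -0 0 -0.0469; -0.63 -0.31 0.1 -0 0 -0.0297; -0.22 -0.11 0.04 -0 0 -0.0104 

end [ 0.773 -0.054  0.08 ] [-180.    0.  176.]
```

Request:
step_arm --steps "-0.15 0.2 0 0 0 -0.0104; -0.42 0.56 0 0 0 -0.0297; -0.69 0.86 0 0 0 -0.0469; -0.97 1.1 0 0 0 -0.062; -1.26 1.25 0.01 0 0 -0.0749; -1.53 1.32 0.01 0 0 -0.0856; -1.81 1.3 0.02 0 0 -0.0942; -2.05 1.21 0.03 0 0 -0.1007; -2.26 1.03 0.06 0 0 -0.1049; -2.4 0.81 0.08 0 0 -0.1072"

```text
time_s: 13.2
tool_pos: [0.6309, 0.0366, 0.094]
orientation: [-180.0, -0.0, 135.2]
wrist_force: [0.5, 0.1, -2.7]
grip_width: 0.198
grasp_force: 58.6
```

Request:
step_arm --steps "-2.47 0.55 0.11 0 0 -0.1071; -2.46 0.27 0.14 0 0 -0.1049; -2.38 0.01 0.17 0 0 -0.1007; -2.22 -0.21 0.19 0 0 -0.0942; -1.99 -0.38 0.2 0 0 -0.0856; -1.7 -0.48 0.2 0 0 -0.0749; -1.38 -0.5 0.19 0 0 -0.062; -1.01 -0.45 0.15 0 0 -0.0469; -0.63 -0.31 0.1 0 0 -0.0297; -0.22 -0.11 0.04 0 0 -0.0104"

```text
time_s: 14.45
tool_pos: [0.7729, -0.0542, 0.079]
orientation: [180.0, -0.0, 176.0]
wrist_force: [0.9, 0.7, -3.8]
grip_width: 0.195
grasp_force: 58.6
```

Request:
step_arm --steps "0 0 0 0 0 0; 0 0 0 0 0.06 0; 0 0 0 0 0 0"

```text
time_s: 14.82
tool_pos: [0.7733, -0.0537, 0.0791]
orientation: [-180.0, -3.4, 176.0]
wrist_force: [1.2, 0.2, -3.2]
grip_width: 0.197
grasp_force: 58.6
```

```bash
python3 st.py; python3 fit.py
python3 - <<'E'
from meas import *
for n in("scene","top"):
    p=robot.read_camera(n); W=cloud(p); 
    cv2.imwrite(f"pics/carry_{n}.png",cv2.resize(p["image"][100:340,130:450],(800,600)))
    hsv=cv2.cvtColor(p["image"],cv2.COLOR_BGR2HSV); gm=(hsv[...,0]>45)&(hsv[...,0]<90)&(hsv[...,1]>60)
    with np.errstate(invalid='ignore'): gm&=(W[...,2]>.05)&(W[...,2]<.15)&(W[...,0]>.4)
    b=W[gm]; print(n,len(b)); 
    if len(b)>20: rect(b); print(np.percentile(b,[2,50,98],axis=0).round(3))
E
```

```text
14.825 [-3.970e+00  4.602e+01  3.128e+01  7.870e+01 -0.000e+00  3.000e-02] [ 0.7733 -0.0537  0.0791] [-180.     -3.44  176.  ] [ 1.2  0.2 -3.2] 0.197 58.6
[0.     0.1952 0.5724 0.3962 0.025  0.4377] 0.007744586094537986 mm; z0-Lt -0.24250563239506878
scene 516
 516 c [623.4 -42.5] size [109.6  80.4] ang 88.2 mean [626.  -35.3]
[[ 0.587 -0.094  0.073]
 [ 0.624 -0.033  0.077]
 [ 0.663  0.011  0.085]]
top 4
```

View pics/carry_scene.png

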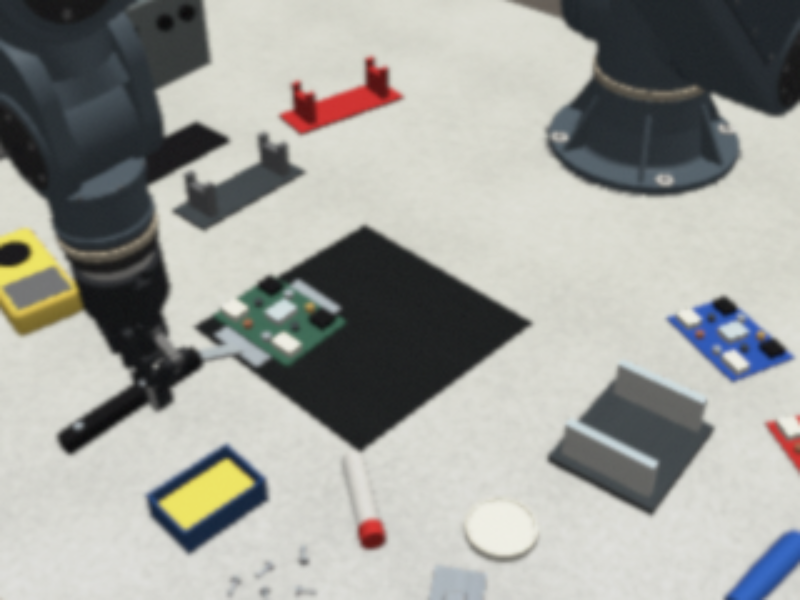

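The board sits centred on the blade over the mat's far part (view [280,320]), the rest is empty, and nothing is in the way. Next I'll work out how far the wrist can pitch there.

```bash
cat > ik.py <<'E'
from fit import *
V=fit(True).x
lo=np.array([-59.26,-65.41,-104.44]);hi=np.array([108.67,83.53,129.93])
def ik(r,z,th,g=(20,0,60)):
    def res(x): 
        q=[0,*x,0,0]; e=fk(V,q)-[r,z]; return [*(e*100),(x[0]-x[1]+x[2]-th)/10]
    s=least_squares(res,g,bounds=(lo,hi)); return s.x,np.abs(s.fun).max()
def tcp_from_tip(tr,tz,tau):
    t=np.radians(tau); x=np.array([-np.cos(t),-np.sin(t)]); zt=np.array([np.sin(t),-np.cos(t)])
    return np.array([tr,tz])-.2045*x-.0148*zt
E
python3 - <<'E'
from ik import *
for xe in(.57,.60):
    g=(46,31,79)
    for tau in range(0,100,10):
        p=tcp_from_tip(xe,.008,tau); q,e=ik(*p,90-tau,g); g=np.clip(q,lo+.1,hi-.1); print(xe,tau,p.round(3),q.round(1),round(e,4))
# tip pushing positions
for tau in (50,60,70,80):
    for up in (.03,.05,.07):
        p=tcp_from_tip(.58,.004+up,tau); q,e=ik(*p,90-tau,(0,-40,-40)); print(tau,up,q.round(1),round(e,4))
E
```

```text
0.57 0 [0.774 0.023] [44.8 20.4 65.6] 0.0
0.57 10 [0.769 0.058] [35.7  6.7 50.9] 0.0
0.57 20 [0.757 0.092] [27.5 -6.3 36.2] 0.0
0.57 30 [0.74  0.123] [ 20.2 -18.9  20.9] 0.0
0.57 40 [0.717 0.151] [ 14.1 -31.2   4.7] 0.0
0.57 50 [0.69  0.174] [  9.9 -43.5 -13.5] 0.0
0.57 60 [0.659 0.193] [  9.2 -56.  -35.1] 0.0
0.57 70 [0.626 0.205] [ 10.5 -65.4 -52.4] 0.348
0.57 80 [0.591 0.212] [  3.2 -65.4 -42.4] 1.6215
0.57 90 [0.555 0.212] [ -3.2 -65.4 -33.1] 2.9031
0.6 0 [0.804 0.023] [48.  27.1 69.1] 0.0
0.6 10 [0.799 0.058] [38.6 12.2 53.6] 0.0
0.6 20 [0.787 0.092] [30.1 -1.6 38.3] 0.0
0.6 30 [0.77  0.123] [ 22.7 -14.7  22.6] 0.0
0.6 40 [0.747 0.151] [ 16.6 -27.5   5.9] 0.0
0.6 50 [0.72  0.174] [ 12.4 -40.  -12.4] 0.0
0.6 60 [0.689 0.193] [ 11.5 -52.5 -33.9] 0.0
0.6 70 [0.656 0.205] [ 16.6 -65.2 -61.9] 0.0
0.6 80 [0.621 0.212] [  9.  -65.4 -51.2] 1.3209
0.6 90 [0.585 0.212] [  2.2 -65.4 -41.1] 2.6504
50 0.03 [  8.4 -40.1  -8.5] 0.0
50 0.05 [  6.7 -38.3  -4.9] 0.0
50 0.07 [  5.2 -36.3  -1.5] 0.0
60 0.03 [  6.5 -52.5 -29. ] 0.0
60 0.05 [  4.1 -50.6 -24.7] 0.0
60 0.07 [  1.9 -48.6 -20.5] 0.0
70 0.03 [ 10.3 -65.3 -55.6] 0.0
70 0.05 [  6.4 -63.3 -49.8] 0.0
70 0.07 [  3.  -61.2 -44.2] 0.0
80 0.03 [  2.8 -65.4 -45.5] 1.271
80 0.05 [  1.2 -65.4 -46. ] 1.0678
80 0.07 [ -0.2 -65.4 -46.6] 0.859
```

```bash
cat > tilt.py <<'E'
from ik import *; from plan import *
az=-3.97
def pose(tip_r,tip_z,tau):
    p=tcp_from_tip(tip_r,tip_z,tau); a=np.radians(az)
    return np.array([p[0]*np.cos(a),p[0]*np.sin(a),p[1]]), Ro.from_euler('z',176,degrees=True)*Ro.from_euler('x',180,degrees=True)*Ro.from_euler('y',-tau,degrees=True)
E
python3 - <<'E'
from tilt import *
p,r=pose(.571,.076,-3.44); print(p,r.as_euler('xyz',degrees=True))
P=[(np.array([.7733,-.0537,.0791]),r)]
for t in smooth(7)[1:]: P.append(pose(.571+.006*t,.076-.065*t,-3.44+11.44*t))
for tau in (11,15,20,25,30,35,40,45,50,54,57,59,60): P.append(pose(.577,.011,tau))
rows(P)
E
```

```text
[ 0.77415747 -0.05372705  0.07850267] [180.    -3.44 176.  ]
-0.13 0 0.19 0 -0.0111 -0; -0.08 0 0.34 0 -0.0285 -0; -0.07 0 0.47 -0 -0.039 -0; -0.02 0 0.52 -0 -0.0425 -0; 0.04 0 0.47 -0 -0.039 -0; 0.05 0 0.35 -0 -0.0285 -0; 0.03 0 0.14 -0 -0.0111 -0; 0.11 0 -1.07 -0 -0.0523 -0; 0.15 0 -1.42 -0 -0.0698 -0; 0.21 0 -1.78 -0 -0.0873 -0 

0.21 0 -1.78 -0 -0.0873 -0; 0.2 0 -1.77 -0 -0.0872 -0; 0.21 0 -1.78 -0 -0.0873 -0; 0.21 0 -1.78 -0 -0.0873 -0; 0.2 -0 -1.77 -0 -0.0872 0; 0.21 -0 -1.78 -0 -0.0873 -0; 0.15 -0 -1.42 -0 -0.0698 -0; 0.11 -0 -1.07 -0 -0.0524 -0; 0.06 -0 -0.71 -0 -0.0349 -0; 0.03 -0 -0.36 -0 -0.0174 0 

end [ 0.6649 -0.0461  0.1955] [180.  60. 176.]
```

Request:
step_arm --steps "-0.13 0 0.19 0 -0.0111 0; -0.08 0 0.34 0 -0.0285 0; -0.07 0 0.47 0 -0.039 0; -0.02 0 0.52 0 -0.0425 0; 0.04 0 0.47 0 -0.039 0; 0.05 0 0.35 0 -0.0285 0; 0.03 0 0.14 0 -0.0111 0; 0.11 0 -1.07 0 -0.0523 0"

```text
time_s: 15.92
tool_pos: [0.7724, -0.0539, 0.0643]
orientation: [-180.0, 11.0, 176.0]
wrist_force: [0.1, 0.0, -3.0]
grip_width: 0.206
grasp_force: 58.6
```

```bash
python3 st.py
cat > look.py <<'E'
from meas import *
import sys
p=robot.read_camera("scene"); W=cloud(p); a=np.radians(-3.97)
cv2.imwrite(f"pics/{sys.argv[1]}.png",cv2.resize(p["image"][120:290,160:370],(800,648))[:600])
hsv=cv2.cvtColor(p["image"],cv2.COLOR_BGR2HSV); gm=(hsv[...,0]>45)&(hsv[...,0]<90)&(hsv[...,1]>60)
with np.errstate(invalid='ignore'): gm&=(W[...,2]<.15)&(W[...,0]>.4)&(W[...,1]<.15)
b=W[gm]; print(len(b)); 
if len(b)>20:
    print(np.percentile(b,[2,50,98],axis=0).round(3)); r=b[:,:2]@[np.cos(a),np.sin(a)]
    c=b-b.mean(0); n=np.linalg.svd(c,full_matrices=False)[2][2]; print("normal",n.round(3),"r range",np.percentile(r,[2,98]).round(3))
E
python3 look.py t1
```

```text
15.925 [-3.990e+00  3.534e+01  6.670e+00  5.032e+01 -1.000e-02  1.000e-02] [ 0.7724 -0.0539  0.0643] [-179.99   11.    176.  ] [ 0.1  0.  -3. ] 0.206 58.6
407
[[ 0.591 -0.099  0.004]
 [ 0.626 -0.037  0.025]
 [ 0.666  0.011  0.034]]
normal [ 0.223 -0.015 -0.975] r range [0.591 0.667]
```

Request:
step_arm --steps "0.15 0 -1.42 0 -0.0698 0; 0.21 0 -1.78 0 -0.0873 0; 0.21 0 -1.78 0 -0.0873 0; 0.2 0 -1.77 0 -0.0872 0; 0.21 0 -1.78 0 -0.0873 0; 0.21 0 -1.78 0 -0.0873 0; 0.2 0 -1.77 0 -0.0872 0; 0.21 0 -1.78 0 -0.0873 0"

```text
time_s: 16.98
tool_pos: [0.6946, -0.0485, 0.179]
orientation: [-180.0, 50.2, 176.0]
wrist_force: [0.2, -1.0, -1.9]
grip_width: 0.196
grasp_force: 58.8
```

```bash
python3 st.py; python3 look.py t2
```

```text
16.975 [-3.990e+00  1.002e+01 -4.261e+01 -1.283e+01 -1.000e-02  1.000e-02] [ 0.6946 -0.0485  0.179 ] [-180.    50.2  176. ] [ 0.2 -1.  -1.9] 0.196 58.8
56
[[ 0.563 -0.063  0.001]
 [ 0.584  0.007  0.03 ]
 [ 0.615  0.015  0.064]]
normal [ 0.768 -0.022 -0.64 ] r range [0.561 0.615]
```

View pics/t2.png

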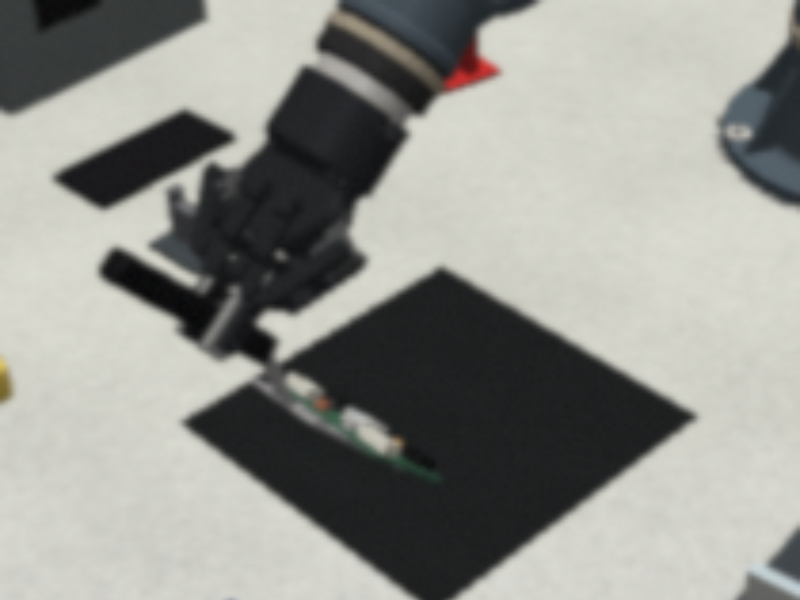

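The board has slid to the mat. Its lower edge is at view [440,480], r about 0.565, and it leans on the blade at 50°. Next I'll draw the tip up its underside and push it past upright.

Run:
```python
from tilt import *
O=np.array([.565,.004])
def pp(s,b,tau):
    B,T=np.radians(b),np.radians(tau); tip=O+s*np.array([np.cos(B),np.sin(B)])+.0025*np.array([np.sin(T),-np.cos(T)])
    return pose(*tip,tau)
P=[pose(.577,.011,50)]
for t in smooth(8)[1:]: P.append(pp(.012+.038*t,50+12*t,50+12*t))
for b in (63.5,66,69,72,75,77,79,81,83,85,87,89): P.append(pp(.05,b,62+2*(b-62)/27))
rows(P)
```

```text
-0.04 -0 -0.42 0 -0.009 0; -0.4 -0 -0.52 0 -0.0237 0; -0.55 -0 -0.77 0 -0.0336 0; -0.64 -0 -0.9 0 -0.0384 0; -0.63 -0 -0.93 0 -0.0385 0; -0.55 -0 -0.84 0 -0.0335 0; -0.4 -0 -0.6 0 -0.0237 0; -0.15 -0 -0.23 0 -0.009 0; 0.01 -0 -0.17 0 -0.002 0; 0.01 -0 -0.28 0 -0.0032 0 

0.03 -0 -0.34 0 -0.0039 0; 0.04 -0 -0.34 0 -0.0039 0; 0.05 -0 -0.34 0 -0.0038 0; 0.05 -0 -0.22 0 -0.0026 0; 0.05 -0 -0.22 0 -0.0026 0; 0.05 -0 -0.22 0 -0.0026 0; 0.06 -0 -0.22 0 -0.0026 0; 0.06 -0 -0.21 0 -0.0026 0; 0.07 -0 -0.22 0 -0.0026 0; 0.08 -0 -0.21 0 -0.0025 0 

end [ 0.6429 -0.0446  0.2431] [180.  64. 176.]
```

Request:
step_arm --steps "-0.04 0 -0.42 0 -0.009 0; -0.4 0 -0.52 0 -0.0237 0; -0.55 0 -0.77 0 -0.0336 0; -0.64 0 -0.9 0 -0.0384 0; -0.63 0 -0.93 0 -0.0385 0; -0.55 0 -0.84 0 -0.0335 0; -0.4 0 -0.6 0 -0.0237 0; -0.15 0 -0.23 0 -0.009 0"

```text
time_s: 18.02
tool_pos: [0.6718, -0.0469, 0.2354]
orientation: [-180.0, 62.0, 176.0]
wrist_force: [-0.2, -0.2, -2.5]
grip_width: 0.202
grasp_force: 58.9
```

```bash
python3 st.py; python3 look.py t3
```

```text
18.025 [-3.990e+00  5.770e+00 -5.257e+01 -3.038e+01 -1.000e-02  0.000e+00] [ 0.6718 -0.0469  0.2354] [-179.99   62.04  176.01] [-0.2 -0.2 -2.5] 0.202 58.9
42
[[ 0.562 -0.016  0.004]
 [ 0.575  0.007  0.028]
 [ 0.595  0.015  0.059]]
normal [-0.858  0.042  0.512] r range [0.562 0.593]
```

View pics/t3.png

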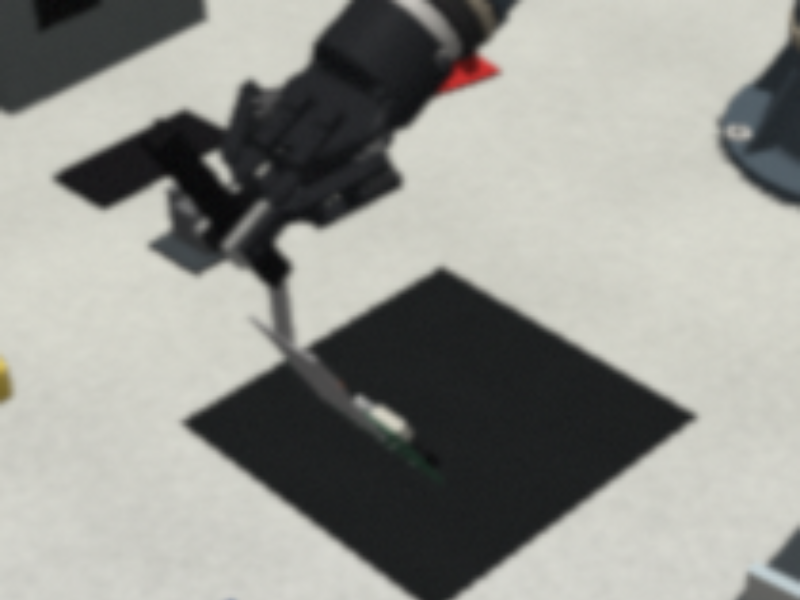

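The board stays put with its edge at view [440,478], leaning on the blade tip at about 60°. Now the push.

Request:
step_arm --steps "0.01 0 -0.17 0 -0.002 0; 0.01 0 -0.28 0 -0.0032 0; 0.03 0 -0.34 0 -0.0039 0; 0.04 0 -0.34 0 -0.0039 0; 0.05 0 -0.34 0 -0.0038 0; 0.05 0 -0.22 0 -0.0026 0; 0.05 0 -0.22 0 -0.0026 0; 0.05 0 -0.22 0 -0.0026 0"

```text
time_s: 19.08
tool_pos: [0.6512, -0.0455, 0.2423]
orientation: [-180.0, 63.4, 176.0]
wrist_force: [0.2, 0.1, -2.9]
grip_width: 0.198
grasp_force: 58.9
```

```bash
python3 st.py; python3 look.py t4
```

```text
19.075 [-3.990e+00  3.810e+00 -5.558e+01 -3.280e+01 -2.000e-02  0.000e+00] [ 0.6512 -0.0455  0.2423] [-179.99   63.42  176.01] [ 0.2  0.1 -2.9] 0.198 58.9
273
[[ 0.554 -0.095  0.003]
 [ 0.565 -0.021  0.029]
 [ 0.578  0.014  0.081]]
normal [-0.967  0.094  0.235] r range [0.557 0.578]
```

Request:
step_arm --steps "0.06 0 -0.22 0 -0.0026 0; 0.06 0 -0.21 0 -0.0026 0; 0.07 0 -0.22 0 -0.0026 0; 0.08 0 -0.21 0 -0.0025 0; 0 0 0 0 0 0; 0 0 0 0 0 0"

```text
time_s: 19.88
tool_pos: [0.6425, -0.0448, 0.2437]
orientation: [-180.0, 64.0, 176.0]
wrist_force: [-0.9, 0.4, -1.9]
grip_width: 0.2
grasp_force: 58.9
```

```bash
python3 st.py; python3 look.py t5
```

```text
19.875 [-3.980e+00  3.180e+00 -5.698e+01 -3.416e+01 -2.000e-02  0.000e+00] [ 0.6425 -0.0448  0.2437] [-179.99   64.    176.02] [-0.9  0.4 -1.9] 0.2 58.9
605
[[ 0.476 -0.105  0.003]
 [ 0.554 -0.028  0.033]
 [ 0.563  0.014  0.083]]
normal [ 0.966 -0.236  0.107] r range [0.481 0.562]
```

View pics/t5.png

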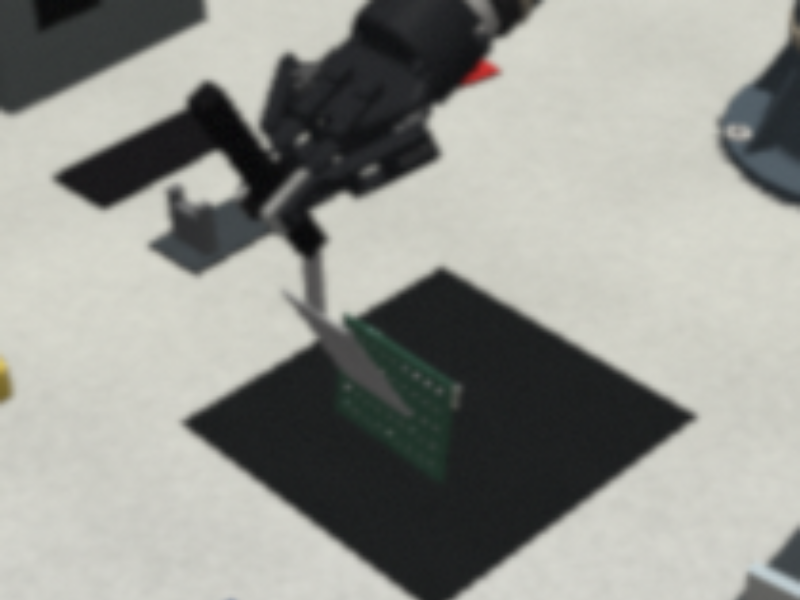

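Solder side shows; the board is standing about upright (view [400,400]) against the tip. A few millimetres more.

Request:
step_arm --steps "0.09 0 -0.18 0 0 0; 0.09 0 -0.18 0 0 0; 0.09 0 -0.18 0 0 0; 0 0 0 0 0 0; 0 0 0 0 0 0"

```text
time_s: 20.55
tool_pos: [0.6365, -0.0444, 0.2437]
orientation: [-180.0, 64.0, 176.0]
wrist_force: [0.0, 0.1, -1.7]
grip_width: 0.198
grasp_force: 58.9
```

```bash
python3 st.py; python3 look.py t6
```

```text
20.55 [-3.980e+00  2.620e+00 -5.762e+01 -3.425e+01 -2.000e-02 -0.000e+00] [ 0.6365 -0.0444  0.2437] [-179.98   64.01  176.02] [ 0.   0.1 -1.7] 0.198 58.9
834
[[ 0.459 -0.102  0.002]
 [ 0.509 -0.031  0.015]
 [ 0.551  0.017  0.018]]
normal [ 0.029  0.023 -0.999] r range [0.46  0.551]
```

The board now lies flat on the mat, plate at z≈0.016 and solder side up. Now I'll carry the turner back to its holder.

Run:
```python
from plan import *
r0=Ro.from_euler('z',176,degrees=True)*Ro.from_euler('x',180,degrees=True)
P=[(np.array([.6365,-.0444,.2437]),r0*Ro.from_euler('y',-64,degrees=True))]
p=P[0][0]
for dz in(.02,.05,.075): P.append((p+[0.01*dz/.02*.5,0,dz],P[0][1]))
p=P[-1][0]
q=np.array([.63,-.05,.27])
for t in smooth(10)[1:]: P.append((p+t*(q-p),r0*Ro.from_euler('y',-64*(1-t),degrees=True)))
e=np.array([.438,-.3225,.125])
a0,a1=[np.arctan2(v[1],v[0]) for v in(q,e)];R0,R1=[np.hypot(*v[:2]) for v in(q,e)]
for t in (np.arange(1,21)/20):
    a=a0+t*(a1-a0);r=R0+t*(R1-R0); P.append(([r*np.cos(a),r*np.sin(a),q[2]+t*(e[2]-q[2])],down(176-178*t)))
rows(P)
from ik import *
for t,(p,r) in enumerate(P[:14]):
    z=r.apply([0,0,1]); th=np.degrees(np.arcsin(-z[2])); print(ik(np.hypot(*p[:2]),p[2],th,(3,-57,-34))[0].round(0),end=" ")
```

```text
-2.02 0.03 -0.43 0 0 0; -3.02 0.06 -0.64 0 0 0; -2.52 0.04 -0.54 0 0 0; 0.15 -0.02 0 0 0.0313 -0; 0.42 -0.06 0.01 0 0.0849 0; 0.61 -0.08 0.06 0 0.1251 0; 0.72 -0.1 0.16 0 0.1519 -0; 0.75 -0.11 0.3 -0 0.1653 -0; 0.7 -0.11 0.42 0 0.1653 -0; 0.56 -0.1 0.48 0 0.1519 0 

0.4 -0.08 0.46 0 0.1251 -0; 0.23 -0.05 0.35 -0 0.0849 0; 0.08 -0.02 0.13 -0 0.0313 0; 0.48 -1.74 0.73 0 0 0.1553; 0.25 -1.78 0.72 0 0 0.1554; 0.04 -1.78 0.73 0 0 0.1553; -0.19 -1.75 0.72 0 0 0.1553; -0.41 -1.71 0.73 0 0 0.1554; -0.61 -1.63 0.72 0 0 0.1553; -0.81 -1.54 0.73 0 0 0.1553 

-0.99 -1.41 0.72 0 0 0.1554; -1.15 -1.26 0.73 0 0 0.1553; -1.28 -1.11 0.72 0 0 0.1553; -1.41 -0.92 0.73 0 -0 0.1554; -1.5 -0.74 0.72 0 -0 0.1553; -1.57 -0.54 0.73 0 -0 0.1553; -1.62 -0.34 0.72 0 -0 0.1554; -1.63 -0.13 0.73 0 -0 0.1553; -1.63 0.07 0.72 0 -0 0.1553; -1.59 0.28 0.73 0 -0 0.1554 

-1.53 0.47 0.72 0 -0 0.1553; -1.45 0.65 0.73 0 -0 0.1554; -1.35 0.82 0.72 0 -0 0.1553 

end [ 0.438  -0.3225  0.125 ] [180.  -0.  -2.]
[  3. -58. -34.] [  0. -55. -29.] [ -2. -51. -23.] [ -4. -48. -18.] [ -4. -46. -14.] [ -5. -41.  -4.] [ -4. -34.  10.] [ -1. -25.  25.] [  3. -16.  40.] [ 8. -6. 54.] [14.  4. 66.] [19. 12. 76.] [23. 17. 83.] [24. 19. 85.]
```

Request:
step_arm --steps "-2.02 0.03 -0.43 0 0 0; -3.02 0.06 -0.64 0 0 0; -2.52 0.04 -0.54 0 0 0; 0.15 -0.02 0 0 0.0313 0; 0.42 -0.06 0.01 0 0.0849 0; 0.61 -0.08 0.06 0 0.1251 0; 0.72 -0.1 0.16 0 0.1519 0; 0.75 -0.11 0.3 0 0.1653 0; 0.7 -0.11 0.42 0 0.1653 0; 0.56 -0.1 0.48 0 0.1519 0"

```text
time_s: 21.85
tool_pos: [0.6359, -0.0489, 0.2814]
orientation: [-180.0, 13.7, 176.0]
wrist_force: [1.4, -0.9, -2.3]
grip_width: 0.196
grasp_force: 58.8
```

Request:
step_arm --steps "0.4 -0.08 0.46 0 0.1251 0; 0.23 -0.05 0.35 0 0.0849 0; 0.08 -0.02 0.13 0 0.0313 0; 0.48 -1.74 0.73 0 0 0.1553; 0.25 -1.78 0.72 0 0 0.1554; 0.04 -1.78 0.73 0 0 0.1553; -0.19 -1.75 0.72 0 0 0.1553; -0.41 -1.71 0.73 0 0 0.1554; -0.61 -1.63 0.72 0 0 0.1553; -0.81 -1.54 0.73 0 0 0.1553"

```text
time_s: 23.1
tool_pos: [0.579, -0.1631, 0.2188]
orientation: [180.0, 0.0, 113.4]
wrist_force: [-0.2, 0.7, -2.7]
grip_width: 0.194
grasp_force: 58.8
```

Request:
step_arm --steps "-0.99 -1.41 0.72 0 0 0.1554; -1.15 -1.26 0.73 0 0 0.1553; -1.28 -1.11 0.72 0 0 0.1553; -1.41 -0.92 0.73 0 0 0.1554; -1.5 -0.74 0.72 0 0 0.1553; -1.57 -0.54 0.73 0 0 0.1553; -1.62 -0.34 0.72 0 0 0.1554; -1.63 -0.13 0.73 0 0 0.1553; -1.63 0.07 0.72 0 0 0.1553; -1.59 0.28 0.73 0 0 0.1554"

```text
time_s: 24.35
tool_pos: [0.4746, -0.2926, 0.1463]
orientation: [180.0, -0.0, 24.4]
wrist_force: [0.1, 0.5, -1.3]
grip_width: 0.201
grasp_force: 58.8
```

Request:
step_arm --steps "-1.53 0.47 0.72 0 0 0.1553; -1.45 0.65 0.73 0 0 0.1554; -1.35 0.82 0.72 0 0 0.1553; 0 0 0 0 0 0; 0 0 0 0 0 0"

```text
time_s: 24.98
tool_pos: [0.4386, -0.3226, 0.1251]
orientation: [180.0, -0.0, -1.8]
wrist_force: [0.1, -0.7, -1.6]
grip_width: 0.201
grasp_force: 58.8
```

```bash
python3 st.py
python3 - <<'E'
from meas import *
for n in("top","scene"):
    p=robot.read_camera(n); W=cloud(p)
    rect(sel(W,[.5,-.40,.08],[.68,-.25,.14]),n+"blade")
    b=sel(W,[.55,-.355,.08],[.625,-.30,.14]); A=np.c_[b[:,:2]-b[:,:2].mean(0),np.ones(len(b))]; print("plane",np.linalg.lstsq(A,b[:,2],rcond=None)[0].round(4),b.mean(0).round(4))
    rect(sel(W,[.38,-.15,.01],[.64,.09,.03]),"board"); 
    b=sel(W,[.38,-.15,.01],[.64,.09,.03]); print(np.percentile(b[:,2],[5,50,95]).round(4))
E
```

```text
24.975 [-3.6340e+01  1.9070e+01 -1.0440e+01  6.0460e+01  1.0000e-02  1.4551e+02] [ 0.4386 -0.3226  0.1251] [ 1.7998e+02 -4.0000e-02 -1.8500e+00] [ 0.1 -0.7 -1.6] 0.201 58.8
topblade 1338 c [ 571.4 -327.8] size [ 66.  139.9] ang 89.4 mean [ 580.9 -327.3]
plane [-0.0033 -0.0026  0.1117] [ 0.5876 -0.3274  0.1117]
board 1383 c [503.7 -25.4] size [256.4 220.3] ang 7.6 mean [508.5 -36.7]
[0.0109 0.0149 0.0194]
sceneblade 594 c [ 571.1 -325.6] size [ 70.7 141.9] ang 87.6 mean [ 580.9 -325.4]
plane [-0.0012 -0.0042  0.1118] [ 0.5876 -0.328   0.1118]
board 824 c [510.4 -37.5] size [114.1  83.3] ang 84.9 mean [511.3 -34.7]
[0.0128 0.0154 0.0178]
```

Request:
step_arm --steps "-0.06 0.02 1.5 0 0 0.004; 0 0 2 0 0 0; 0 0 1.8 0 0 0; 0 0 1.3 0 0 0; 0 0 0.9 0 0 0; 0 0 0.6 0 0 0; 0 0 0.25 0 0 0; 0 0 0.12 0 0 0; 0 0 0 0 0 0"

```text
time_s: 26.2
tool_pos: [0.4375, -0.3228, 0.0405]
orientation: [180.0, -0.0, -2.2]
wrist_force: [-0.4, -0.5, -2.6]
grip_width: 0.199
grasp_force: 58.9
```

```bash
python3 st.py
```

```text
26.2 [-36.42  23.54 -17.58  48.85  -0.   145.81] [ 0.4375 -0.3228  0.0405] [ 1.7998e+02 -2.0000e-02 -2.2300e+00] [-0.4 -0.5 -2.6] 0.199 58.9
```

Request:
step_arm --steps "0 0 0.06 0 0 0; 0 0 0 0 0 0; 0 0 0 0 0 0"

```text
time_s: 26.58
tool_pos: [0.4375, -0.3229, 0.0399]
orientation: [180.0, -0.0, -2.2]
wrist_force: [0.1, -0.8, 0.2]
grip_width: 0.199
grasp_force: 58.9
```

Request:
step_arm --steps "0 0 0 0 0 0; 0 0 0 0 0 0; 0 0 0 0 0 0; 0 0 0 0 0 0; 0 0 0 0 0 0; 0 0 0 0 0 0" --hand 110

```text
time_s: 27.32
tool_pos: [0.4374, -0.3227, 0.0396]
orientation: [180.0, 0.0, -2.2]
wrist_force: [0.5, -0.0, -0.2]
grip_width: 0.569
grasp_force: 0.0
```

Request:
step_arm --steps "0 0 -1 0 0 0; 0 0 -2 0 0 0; 0 0 -3 0 0 0; 0 0 -4 0 0 0; -3 0 -4 0 0 0; -5 0 -2 0 0 0; -5 0 0 0 0 0; 0 0 0 0 0 0; 0 0 0 0 0 0"

```text
time_s: 28.45
tool_pos: [0.3078, -0.318, 0.2004]
orientation: [179.9, -0.1, -2.3]
wrist_force: [0.4, -0.3, 0.0]
grip_width: 0.566
grasp_force: 0.0
```

```bash
python3 st.py
python3 - <<'E'
from meas import *
I=[]
for n in("top","scene"):
    p=robot.read_camera(n); W=cloud(p)
    b=sel(W,[.535,-.38,.015],[.66,-.27,.045]); rect(b,n+"blade"); print(np.median(b[:,2]).round(4))
    hd=sel(W,[.46,-.37,.054],[.535,-.27,.08]); rect(hd,"handle"); print(np.median(hd[:,2]))
    b=sel(W,[.38,-.15,.01],[.64,.09,.03]); rect(b,"board"); print(np.percentile(b[:,2],[5,50,95]).round(4))
    I.append(cv2.resize(p["image"][90:310,80:470],(800,451)) if n=="top" else cv2.resize(p["image"][110:350,120:480],(800,533)))
    cv2.imwrite(f"pics/end_{n}.png",I[-1])
E
```

```text
28.45 [-4.5940e+01  6.5500e+00 -1.5530e+01  6.7820e+01  1.0000e-02  1.3633e+02] [ 0.3078 -0.318   0.2004] [ 1.7994e+02 -8.0000e-02 -2.2700e+00] [ 0.4 -0.3  0. ] 0.566 0.0
topblade 1049 c [ 587.6 -328.8] size [ 65.7 105.3] ang 86.9 mean [ 587.8 -328.4]
0.0266
handle 80 c [ 475.7 -319.3] size [36.2 27.7] ang 81.2 mean [ 475.1 -322.9]
0.05870924608679717
board 1385 c [501.9 -20.8] size [243.9 221.6] ang 0.7 mean [508.2 -36.6]
[0.0109 0.0147 0.0193]
sceneblade 491 c [ 587.8 -327.3] size [ 71.1 107.8] ang 87.6 mean [ 589.4 -326.3]
0.0268
handle 45 c [ 475.6 -324.7] size [30.6 20.4] ang 8.1 mean [ 476.5 -321.8]
0.05812101739749975
board 824 c [510.  -37.5] size [114.8  84. ] ang 85.6 mean [511.5 -34.5]
[0.0126 0.0154 0.0181]
```

View pics/end_scene.png

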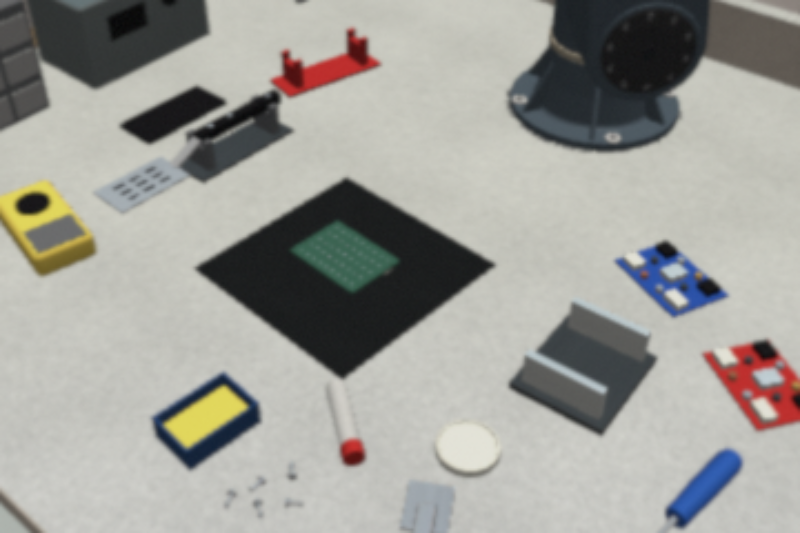

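The board lies solder side up, flat on the mat (view [345,255]). The turner is back in its notches within 1 mm (view [235,120]), and the other things haven't moved. Signing off.

```bash
python3 -c "from cell import robot; print(robot.sign_off())"
```

```text
the job is handed in; nothing more can be done
None
```

The board is flipped and lies flat on the mat, solder side up; the turner is back in its notches, nothing else moved, and I handed the job in at about 28 s. The last part of the flip was a tip-over from upright, about 80 mm tall, after a slow tilt and push with the blade rather than a quick wrist turn, because the arm could not pitch far enough at mat height.

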